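Press a pellet: load the die, pull four clicks and keep the load on

TASK

Take the steel pellet die out of the tray without disturbing the other things in it, stand it fully down in the round nest of the press's loading slide and let go, then run the slide fully home under the ram. Then pull the lever forward by its black handle exactly four clicks of the ratchet, never further, and finish while still holding it there: the program ends with the handle held and the load on the die (let go, the lever springs back).

Things in the scene. Friction and masses are not known exactly. Their poses are not given: they have to be found in the camera images.
- pellet_die: Pellet die: grey steel barrel 36 mm across, 34 mm high, with a plunger stub 16 mm across on top (48 mm in all), 210 g, standing in the tray. Origin: centre of its underside, z up. Round: any grasp yaw serves. Grasp the upper barrel with the fingertips 9 mm or more above its underside, because it sinks 6 mm into the nest.
- tray: White open tray, 200 x 330 mm, walls 4 mm thick and 22 mm high, floor 4 mm thick; fixed. Origin: centre of its underside; x and y along its short and long sides. Six things stand in it, in any order, in two rows of three about 92 mm (x) and 102 mm (y) apart; a flat spatula lies between the rows.
- mortar: Small brown agate mortar (bowl), 65 mm across, 22 mm high, in the tray. Origin: centre of its underside. Leave it alone.
- jar: White jar with blue lid, 51 mm across, 56 mm high, in the tray. Origin: centre of its underside. Leave it alone.
- amber_vial: Light brown vial with black cap, 24 mm across, 62 mm high, in the tray. Origin: centre of its underside. Leave it alone.
- blue_vial: Clear vial with blue cap, 25 mm across, 57 mm high, in the tray. Origin: centre of its underside. Leave it alone.
- black_vial: Clear vial with black cap, 25 mm across, 57 mm high, in the tray. Origin: centre of its underside. Leave it alone.
- tray_spatula: Thin steel spatula, 181 mm long, 12 mm wide, 4 mm high, lying flat along the tray's y between the two rows. Origin: its middle, on the underside. Leave it alone.
- press: Dark green cast hand press, fixed. Origin: on the ram axis at bench level; x from its front to its back, z up. Base 110 mm wide, x -150 to +105 mm, 18 mm high; column behind; the head overhangs at x -30 to +97, y -31 to +31, z 105 to 190 mm, with the steel ram through it (up to z 219 mm). The lever stands on the head's -y side (right, seen from the front).
- slide (a joint): Loading slide: aluminium plate 68 mm wide, 12 mm thick, its top 30.5 mm above the bench, running along the press's x between two rails. 0 = fully home, nest on the ram axis; 0.105 = right out to the front, where it begins (or nearly). About 2 N of friction; it stays where it is left.
- nest (a point): Centre of the floor of the die nest, a round recess in the slide, 40 mm in diameter, bevelled 2 mm at the rim, 6 mm deep; floor 24.5 mm above the bench; z up. The die stands in it on its underside. When home it lies under the ram, out of reach from above.
- slide_knob (a point): Middle of the grip of the slide's black upright knob, 18 mm across, 52.5 mm above the bench (the knob's top is 12 mm higher, its straight grip ends 10 mm lower). It stands on the slide 95 mm in front of the nest. Pinch or push it along the press's +x to run the slide in.
- lever (a joint): Lever, rad. 0 = at rest, leaning back 0.35 rad on its stop; it grows as the handle is pulled over to the front (1.22 at most). It turns about the line x = 20, z = 145 mm of the press, parallel to the press's y. It drives the ram down 14.5 mm per rad. A spring swings it back when let go.
- handle (a point): Middle of the lever's handle: a black grip 20 mm thick and 58 mm long, lying level along the press's y, free to revolve on its pin; 125 mm from the turning axis. In the press's frame (m): x = 0.020 - 0.125 sin(lever - 0.35), y = -0.115, z = 0.145 + 0.125 cos(lever - 0.35). Pinch or hook it. It takes 5 N at first; under load 4 to 12 N between clicks, up to 21 N at a crest.
- quadrant (a joint): Setting of the ratchet quadrant (clamped, -0.10 to 0.10 rad): a steel sector with six saw teeth beside the head. Lever minus setting at the six tooth crests: 0.30, 0.45, 0.60, 0.75, 0.90, 1.05. So the first click comes at a lever value of 0.20 to 0.40, and another every 0.15 rad.
- quadrant_axis (a point): Quadrant frame, on the lever's turning axis. A spring plunger on the lever rides over the teeth: the push rises by 4 to 10 N before each crest and falls off at once behind it: one click. The teeth do not lock the lever. In this frame the handle is at x = -0.125 sin(lever - setting - 0.35) m.
- ram_pad: Dark steel pressing pad under the ram, 28 mm across, carried on disc springs (7 N per mm). Its underside stands 5 mm above the loaded die's plunger while the lever is at rest. Origin: centre of its underside.
There are look-alikes about, which are no part of the job. What is shaped like the pellet_die but green is not meant.

How it is judged (in metres and radians):
On the way, in this order (a step that is already met when the one before it is completed fails the run):
1. the die is lifted out of the tray (z of pellet_die in the frame of tray above 0.045 m and contact force between pellet_die and tray below 0.1 N), for 0.1 s.
2. the die stands upright, fully down in the nest of the pulled-out slide, released, with the lever still at rest (horizontal distance between pellet_die and nest below 0.004 m and z of pellet_die in the frame of nest between -0.004 and 0.003 m and angle between pellet_die's own z axis and vertical below 0.06 rad and contact force between the fingers and pellet_die below 0.2 N and value of joint slide above 0.05 m and value of joint lever below 0.1 rad), for 0.2 s.
3. the slide is fully home with the die in its nest, the lever still at rest (horizontal distance between pellet_die and nest below 0.004 m and z of pellet_die in the frame of nest between -0.004 and 0.003 m and angle between pellet_die's own z axis and vertical below 0.06 rad and value of joint slide below 0.004 m and value of joint lever below 0.1 rad), for 0.2 s.
At the end, for the whole second after the job is handed in: Die in the nest within 4 mm, fully down, upright within 0.06 rad, not touched by the fingers; slide home within 4 mm; lever still, held by the fingers with over 2 N, 0.765 to 0.895 rad past the quadrant setting (fourth click done, not the fifth); ram pad on the die with over 15 N (horizontal distance between pellet_die and nest below 0.004 m and z of pellet_die in the frame of nest between -0.004 and 0.003 m and angle between pellet_die's own z axis and vertical below 0.06 rad and contact force between the fingers and pellet_die below 0.2 N and value of joint slide below 0.004 m and x of handle in the frame of quadrant_axis between -0.0648 and -0.0504 m and velocity of joint lever between -0.05 and 0.05 rad/s and contact force between ram_pad and pellet_die above 15 N and contact force between the fingers and lever above 2 N); the arm keeps its last pose, push and grip.
It fails at once if the lever is pulled past the fifth tooth (a fifth click) (x of handle in the frame of quadrant_axis below -0.0664 m).
It fails at once if another thing in the tray is knocked over or pushed more than 30 mm (distance of any of mortar, jar, amber_vial, blue_vial, black_vial, tray_spatula from where it was at the start of the episode above 0.03 m or angle between any of mortar, jar, amber_vial, blue_vial, black_vial's own z axis and vertical above 0.5 rad).
It also fails if it takes over 72 s, if anything falls off the work surface, if the arm or the gripper's body presses on something with over 40 N, if the wrist force passes 120 N, or if a joint passes its speed limit or range.

ROBOT

A 6-joint arm with a two-finger parallel gripper is mounted at the origin on a cart in front of the work surface, level with it; the furniture and walls round the work are solid. World frame = base frame: x ahead of the robot, y to its left, z up, the work surface at z = 0. Lengths are in m, angles in degrees, forces in N, time in s.
With the tool pointing down it reaches from about 0.4 to 0.825 m from the base axis. Payload 7 kg.
Tool frame: the origin (TCP) lies on the centre line of the jaws, within the pads' length; the fingertips stand 8 mm ahead of it and the grasp point (between the pads) lies 11 mm behind it; z points along the fingers, y is the line along which they close (so a half turn about z gives the same grasp; the last joint's range is limited). The gripper opens to 88 mm and grips with 3 to 60 N. Pads are 19 mm wide; open, the fingers measure 130 mm over their backs; the gripper's body (78 mm by 193 mm) begins 47 mm behind the grasp point.
Start: joints at [80.277, 20.546, 0.682, 0, -70.136, -16.507], TCP at [0.298, 0.605, 0.235] pointing down, gripper open.
Joint ranges: [-176.03, 176.03], [-82.01, 121.73], [-58.28, 71.71], [-173.87, 95.51], [-174.79, -0.11], [-173.66, 173.66]. Speed limits (degrees/s): [136.94, 136.94, 172.46, 180, 180, 180].

INTERFACE

Orientations are given as [roll, pitch, yaw] about the fixed x, y, z axes, in that order (R = Rz(yaw) Ry(pitch) Rx(roll)).
In Python, from plant import ctrl, vision gives the robot as it stands. The module is installed in compiled form; this text tells all that it offers.
- The arm moves only by the tool move_arm, never from a script. Its argument "moves" is one flat list of numbers, 7 for each row, row after row: the finger opening in cm, from 0 to 8.76, then the shift along the tool's x, y, z in cm, then the turn, a rotation vector about the tool's x, y, z in rad. A call has 1 to 8 rows; each row shifts and turns the commanded pose from where the row before left it, along the tool's axes as they then stand; what a row does not reach is not made up. A row lasts 1/10 s, in which the tool goes at most 50 mm and 8.59 degrees, less where a joint would pass 70% of its speed; a pose out of reach is approached as far as the arm can. A call with a gripper value outside its range is refused whole. The fingers move at their own pace and stop on an object; the grip force is fixed at half the most. Time passes only in rows, so rows that do not move let the fingers close. It gives the time, the measured TCP pose, the force, the opening and the grip force at its end, in the units of the state.
- ctrl.get_obs(): the state, without advancing time (a new reading comes with each control period).
- vision.snapshot(name): name is "scene" or "top" or "wrist"; returns (picture, depth): 480x640x3 uint8, red, green, blue; 480x640 float32, m along the optical axis (not along the pixel's ray), 0 where there is no reading.
- vision.camera_model(name): a dict with "vertical_fov" (degrees; the focal length in pixels is half the picture's height over the tangent of half this angle, whatever the lens; pixels are square), "cx", "cy" (the principal point, pixels), "cam_to_world" (4x4, takes a point from camera to world coordinates). Camera axes: x right, y down, z forward; pixel columns grow to the right and rows downward; lengths in m; the calibration is good to about 2 mm. The wrist camera is an equidistant fisheye: a pixel r from the principal point sees the ray r / f radians off the axis. A picture is of the moment at which its call begins: read the wrist's pose just before it. camera_model takes no time and is no camera call; for the wrist camera it gives the pose at the moment of the call.
- ctrl.close_job(): hands the job in; it is judged then, once.
The state is a dict: "clock": time; "joint_pos": joint angles; "qvel": joint speeds; "tau": joint torques, N m; "tool_pos": TCP position; "orientation": TCP orientation; "force": force on the tool from outside, world axes, zero at the start; "moment": the same for the moment, N m; "opening": finger opening in m; "gripper_force": force on a finger pad.
Only numpy, scipy, OpenCV 4.12 (cv2) and the standard library are available. Lean on these libraries where they do the work, as an engineer would, in place of code of your own. Each camera call takes 0.05 s, during which the arm holds its last target. There are 200 camera calls.

## Working session

There is one attempt and no reset: what is moved stays moved. The work goes in short steps, Python scripts to look and compute and a tool call to move; the robot and the scene stay as the last step left them, time stands still between calls to the robot, and variables do not carry over. Pictures are saved under pics/ and viewed, at most 10 in all, crops included, and the job is handed in when it is done.

Besides the shell and the picture viewer there is one more tool, called after ">>>" in YAML: its name, and indented under it one key for each argument. move_arm: Moves the arm, as the interface text tells. Its arguments: {"type":"object","properties":{"moves":{"type":"array"}},"required":["moves"]}

```bash
mkdir -p pics; cat > h.py <<'E'
import numpy as np, cv2
from plant import ctrl, vision
from scipy.spatial.transform import Rotation as R
def cloud(name):
    m=vision.camera_model(name); p,d=vision.snapshot(name)
    f=240/np.tan(np.radians(m["vertical_fov"])/2)
    v,u=np.mgrid[0:480,0:640]; x=(u-m["cx"])/f; y=(v-m["cy"])/f
    if name=="wrist":
        r=np.hypot(x,y); s=np.tan(np.minimum(r,1.5))/np.maximum(r,1e-9); x=x*s;y=y*s
    P=np.stack([x*d,y*d,d],-1)@m["cam_to_world"][:3,:3].T+m["cam_to_world"][:3,3]
    P[d==0]=np.nan
    return p,d,P
def save(n,p): cv2.imwrite("pics/"+n+".png",p[...,::-1])
E
python3 - <<'E'
from h import *
o=ctrl.get_obs()
print({k:np.round(v,3) for k,v in o.items()})
for n in("scene","top"):
    p,d,P=cloud(n); save(n,p); np.savez("pics/"+n,p=p,P=P); print(n,np.round(vision.camera_model(n)["cam_to_world"],3))
E
```

```text
{'clock': np.float64(0.0), 'joint_pos': array([ 8.0277e+01,  2.0590e+01,  6.3400e-01, -2.1000e-02, -7.0136e+01,
       -1.6508e+01]), 'qvel': array([ 0.014,  0.032, -0.024,  0.072,  0.059,  0.042]), 'tau': array([ 0.0000e+00, -5.8272e+01,  2.9305e+01,  6.9970e+00,  7.0000e-03,
       -0.0000e+00]), 'tool_pos': array([0.298, 0.605, 0.234]), 'orientation': array([ 1.79906e+02, -7.00000e-03, -2.62380e+01]), 'force': array([-0.55 ,  0.814,  0.417]), 'moment': array([ 0.002, -0.011,  0.046]), 'gripper_force': np.float64(0.0), 'opening': np.float64(0.088)}
scene [[ 0.896 -0.203  0.395  0.098]
 [-0.444 -0.367  0.818 -1.047]
 [-0.021 -0.908 -0.418  0.697]
 [ 0.     0.     0.     1.   ]]
top [[-2.200e-02 -9.840e-01  1.780e-01  3.990e-01]
 [-1.000e+00  2.200e-02 -1.000e-03 -5.300e-02]
 [-3.000e-03 -1.780e-01 -9.840e-01  1.191e+00]
 [ 0.000e+00  0.000e+00  0.000e+00  1.000e+00]]
```

View pics/top.png

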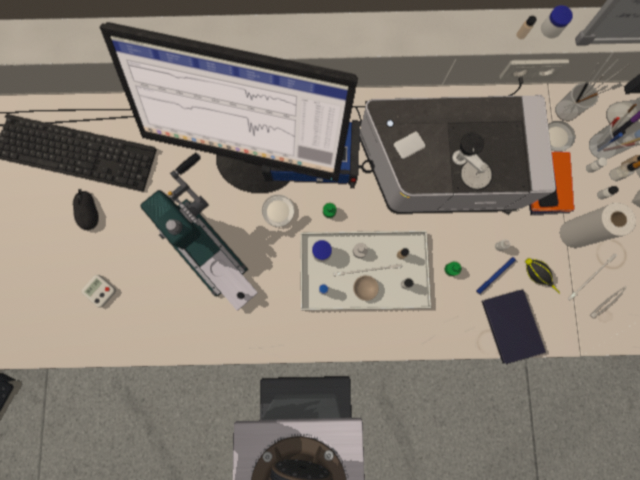

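View pics/scene.png

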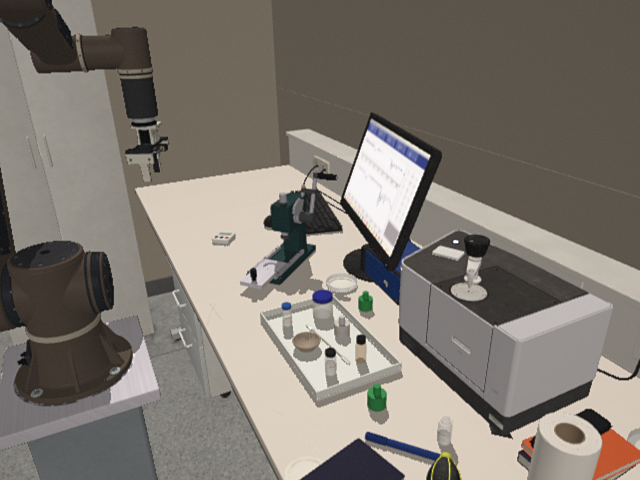

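The top view shows the grey die at about (361,250) in the tray, back row middle. Its neighbours are the jar (322,250) and a black-capped vial (404,253). The press ram is at (173,226), the slide knob at (241,296) and the lever handle at (187,160), with the monitor close to the lever.

```bash
python3 - <<'E'
from h import *
z=np.load("pics/top.npz"); p=z["p"].astype(int);P=z["P"]
print("bench z",np.nanmedian(P[300:340,120:200,2]), "tray floor",np.nanmedian(P[290:300,330:345,2]))
def blob(name,r0,r1,c0,c1,zl,zh,extra=None):
    Q=P[r0:r1,c0:c1]; m=(Q[...,2]>zl)&(Q[...,2]<zh)
    if extra is not None: m&=extra(p[r0:r1,c0:c1])
    q=Q[m]
    if len(q)==0: print(name,"none");return
    print(name,len(q),"mean",np.round(q.mean(0),4),"min",np.round(q.min(0),4),"max",np.round(q.max(0),4))
blob("die stub",238,265,348,376,.044,.06)
blob("die barrel",238,265,348,376,.03,.044)
blob("jar",235,268,308,336,.045,.08)
blob("vial R",240,265,395,415,.045,.08)
blob("knob",285,305,232,250,.05,.08)
blob("ramtop",205,250,150,200,.205,.24)
blob("handle",145,185,165,215,.235,.30,lambda c:c.max(-1)<70)
blob("handle reg",145,185,165,215,.235,.30)
blob("slide top",255,312,195,262,.026,.034)
blob("monitor",20,190,95,360,.1,1)
# slide orientation
Q=P[240:312,180:265].reshape(-1,3); c=p[240:312,180:265].reshape(-1,3)
m=(Q[:,2]>.024)&(Q[:,2]<.036)&(c.min(1)>110)
pts=Q[m][:,:2].astype(np.float32); rc=cv2.minAreaRect(pts*1000); print(len(pts),rc,cv2.boxPoints(rc))
cv2.imwrite("pics/c1.png",cv2.resize(z["p"][140:320,120:300,::-1],(600,600),interpolation=cv2.INTER_CUBIC))
# monitor lower edge nearest
Q=P[20:200,95:370].reshape(-1,3); m=(Q[:,2]>.12)&(Q[:,0]>.6); q=Q[m]
for y0 in np.arange(0,.6,.05):
    s=q[(abs(q[:,1]-y0)<.025)]
    if len(s): i=s[:,0].argmin(); print(round(y0,2),np.round(s[i],3), np.round(s[:,2].min(),3),np.round(s[:,2].max(),3))
E
```

```text
bench z -0.000703713670454631 tray floor 0.003485016010553621
die stub 29 mean [ 0.5698 -0.1676  0.0503] min [ 0.5628 -0.1739  0.0448] max [ 0.5774 -0.1611  0.0542]
die barrel 135 mean [ 0.5697 -0.168   0.0345] min [ 0.5517 -0.1856  0.0302] max [ 0.5881 -0.1499  0.0431]
jar 323 mean [ 0.5685 -0.0687  0.059 ] min [ 0.5442 -0.0927  0.0466] max [ 0.5939 -0.0446  0.0645]
vial R 76 mean [ 0.557  -0.274   0.0607] min [ 0.5469 -0.2868  0.045 ] max [ 0.5679 -0.2639  0.0702]
knob 45 mean [0.4594 0.1336 0.0633] min [0.4527 0.1258 0.051 ] max [0.4673 0.1419 0.0691]
ramtop 94 mean [0.6064 0.2599 0.2167] min [0.5962 0.2508 0.2058] max [0.6181 0.2721 0.2218]
handle 217 mean [0.7249 0.2159 0.2695] min [0.698  0.1894 0.2616] max [0.7486 0.2442 0.2754]
handle reg 356 mean [0.7213 0.2193 0.2658] min [0.6934 0.1881 0.2352] max [0.7528 0.2504 0.2754]
slide top 1413 mean [0.4995 0.1715 0.0296] min [0.4246 0.0993 0.026 ] max [0.5655 0.2569 0.0339]
monitor 33382 mean [0.9079 0.1088 0.2531] min [ 0.6845 -0.1765  0.1   ] max [1.1493 0.5075 0.4079]
1500 ((525.9070434570312, 196.18722534179688), (218.91690063476562, 81.87024688720703), 42.13860321044922) [[417.27652  153.10303 ]
 [472.20544   92.394295]
 [634.5376   239.27142 ]
 [579.60864  299.98016 ]]
0.0 [ 0.757 -0.022  0.122] 0.12 0.408
0.05 [0.772 0.032 0.121] 0.12 0.406
0.1 [0.783 0.078 0.121] 0.12 0.406
0.15 [0.796 0.132 0.125] 0.12 0.407
0.2 [0.675 0.218 0.176] 0.12 0.407
0.25 [0.665 0.258 0.219] 0.12 0.405
0.3 [0.672 0.297 0.194] 0.12 0.408
0.35 [0.674 0.328 0.191] 0.12 0.406
0.4 [0.862 0.376 0.123] 0.123 0.171
0.45 [1.027 0.447 0.163] 0.12 0.172
0.5 [1.029 0.482 0.152] 0.12 0.169
```

View pics/c1.png

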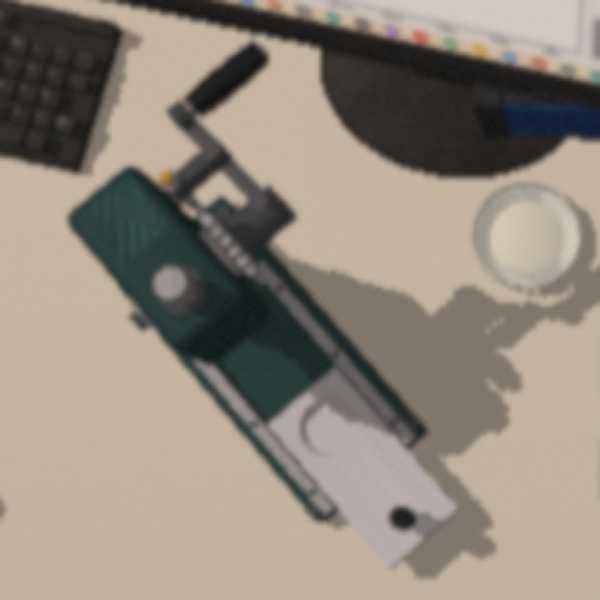

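The crop shows the press yawed about 41°, with the slide out, the knob at (402,517), half of the nest rim visible near (315,430), and the handle from (185,105) to (265,50). Next I'll write a small move planner and go above the die.

```bash
cat >> h.py <<'E'
def down(yaw): return R.from_euler("xyz",[180,0,yaw],degrees=True)
def plan(target,Rt,n,op,start=None):
    o=ctrl.get_obs()
    p0=np.array(o["tool_pos"]); R0=R.from_euler("xyz",o["orientation"],degrees=True)
    if start is not None: p0,R0=np.array(start[0]),start[1]
    w=(R0.inv()*Rt).as_rotvec(); k=(np.array(target)-p0)/n
    for i in range(n):
        Ri=R0*R.from_rotvec(w*i/n)
        print(op,*np.round(Ri.inv().apply(k)*100,2),*np.round(w/n,4),sep=",",end=",\n" if i%8<7 else "\n--\n")
E
python3 - <<'E'
from h import *
plan([.565,-.168,.17],down(0),18,6.5)
z=np.load("pics/top.npz"); P=z["P"]
yaw=np.radians(41); ram=np.array([.6064,.2599]); d=P[...,:2]-ram
x=d@[np.cos(yaw),np.sin(yaw)]; y=d@[-np.sin(yaw),np.cos(yaw)]
for y0 in np.arange(-.06,.061,.008):
    m=(abs(y-y0)<.004)&(abs(x+.105)<.03); print(round(y0,3),np.round(np.nanmedian(P[m][:,2]),4),end="; ")
E
```

```text
6.5,3.23,3.2,0.36,0.0001,0.0,-0.0254,
6.5,3.15,3.28,0.36,0.0001,0.0,-0.0254,
6.5,3.06,3.36,0.36,0.0001,0.0,-0.0254,
6.5,2.98,3.43,0.36,0.0001,0.0,-0.0254,
6.5,2.89,3.51,0.36,0.0001,0.0,-0.0254,
6.5,2.8,3.58,0.36,0.0001,0.0,-0.0254,
6.5,2.7,3.65,0.36,0.0001,0.0,-0.0254,
6.5,2.61,3.72,0.36,0.0001,0.0,-0.0254
--
6.5,2.52,3.78,0.36,0.0001,0.0,-0.0254,
6.5,2.42,3.85,0.36,0.0001,0.0,-0.0254,
6.5,2.32,3.91,0.36,0.0001,0.0,-0.0254,
6.5,2.22,3.96,0.36,0.0001,0.0,-0.0254,
6.5,2.12,4.02,0.36,0.0001,0.0,-0.0254,
6.5,2.02,4.07,0.36,0.0001,0.0,-0.0254,
6.5,1.91,4.12,0.36,0.0001,0.0,-0.0254,
6.5,1.81,4.17,0.36,0.0001,0.0,-0.0254
--
6.5,1.7,4.21,0.35,0.0001,0.0,-0.0254,
6.5,1.59,4.26,0.35,0.0001,0.0,-0.0254,
-0.06 -0.0003; -0.052 0.0157; -0.044 0.0212; -0.036 0.0276; -0.028 0.0299; -0.02 0.0288; -0.012 0.0276; -0.004 0.0249; 0.004 0.0254; 0.012 0.0261; 0.02 0.0291; 0.028 0.03; 0.036 0.0282; 0.044 0.0291; 0.052 0.0174; 0.06 -0.0007;
```

>>> move_arm:
  moves: [6.5, 3.23, 3.2, 0.36, 0, 0, -0.0254, 6.5, 3.15, 3.28, 0.36, 0, 0, -0.0254, 6.5, 3.06, 3.36, 0.36, 0, 0, -0.0254, 6.5, 2.98, 3.43, 0.36, 0, 0, -0.0254, 6.5, 2.89, 3.51, 0.36, 0, 0, -0.0254, 6.5, 2.8, 3.58, 0.36, 0, 0, -0.0254, 6.5, 2.7, 3.65, 0.36, 0, 0, -0.0254, 6.5, 2.61, 3.72, 0.36, 0, 0, -0.0254]

```text
clock: 0.9
tool_pos: [0.417, 0.2599, 0.2055]
orientation: [180.0, 0.0, -14.5]
force: [1.1, 0.7, 0.8]
opening: 0.0651
gripper_force: 0.0
```

>>> move_arm:
  moves: [6.5, 2.52, 3.78, 0.36, 0, 0, -0.0254, 6.5, 2.42, 3.85, 0.36, 0, 0, -0.0254, 6.5, 2.32, 3.91, 0.36, 0, 0, -0.0254, 6.5, 2.22, 3.96, 0.36, 0, 0, -0.0254, 6.5, 2.12, 4.02, 0.36, 0, 0, -0.0254, 6.5, 2.02, 4.07, 0.36, 0, 0, -0.0254, 6.5, 1.91, 4.12, 0.36, 0, 0, -0.0254, 6.5, 1.81, 4.17, 0.36, 0, 0, -0.0254]

```text
clock: 1.7
tool_pos: [0.5358, -0.0837, 0.1767]
orientation: [-180.0, 0.0, -2.9]
force: [0.5, 0.8, 0.5]
opening: 0.0653
gripper_force: 0.0
```

>>> move_arm:
  moves: [6.5, 1.7, 4.21, 0.35, 0, 0, -0.0254, 6.5, 1.59, 4.26, 0.35, 0, 0, -0.0254, 6.5, 0, 0, 0, 0, 0, 0]

```text
clock: 2.0
tool_pos: [0.5655, -0.1721, 0.1684]
orientation: [180.0, 0.1, -0.2]
force: [-1.4, 0.8, -0.7]
opening: 0.0649
gripper_force: 0.0
```

```bash
python3 - <<'E'
from h import *
o=ctrl.get_obs(); print(o["tool_pos"],o["orientation"],o["force"],o["clock"])
p,d,P=cloud("wrist"); save("w1",p); np.savez("pics/w1",p=p,P=P)
print(vision.camera_model("wrist"))
r=np.hypot(P[...,0]-.57,P[...,1]+.168)
for zl,zh in((.045,.058),(.03,.043)):
    m=(r<.03)&(P[...,2]>zl)&(P[...,2]<zh); q=P[m]; print(len(q),q.mean(0),q.min(0),q.max(0),q.mean(0)[:2]-o["tool_pos"][:2]) if len(q) else print("none")
E
```

```text
[ 0.5655375  -0.17207591  0.16836282] [ 1.79963516e+02  1.25358499e-01 -2.39371989e-01] [-1.35585287  0.80799748 -0.7375457 ] 2.0
{'vertical_fov': 65.70646984690485, 'cx': 323.8313287059525, 'cy': 234.38442413066446, 'cam_to_world': array([[-4.33831286e-03, -9.58002399e-01, -2.86727367e-01,
         6.42254714e-01],
       [-9.99989701e-01,  4.53845926e-03, -3.34348460e-05,
        -1.69910204e-01],
       [ 1.33333114e-03,  2.86724269e-01, -9.58012221e-01,
         3.18167501e-01],
       [ 0.00000000e+00,  0.00000000e+00,  0.00000000e+00,
         1.00000000e+00]])}
317 [ 0.57155481 -0.16826216  0.05115619] [ 0.56401    -0.17503433  0.04504553] [ 0.57840243 -0.16147167  0.05378238] [0.00601732 0.00381374]
1365 [ 0.57231446 -0.16813721  0.03475676] [ 0.5520974  -0.18702812  0.03031921] [ 0.58966144 -0.14984315  0.04299399] [0.00677696 0.0039387 ]
```

View pics/w1.png

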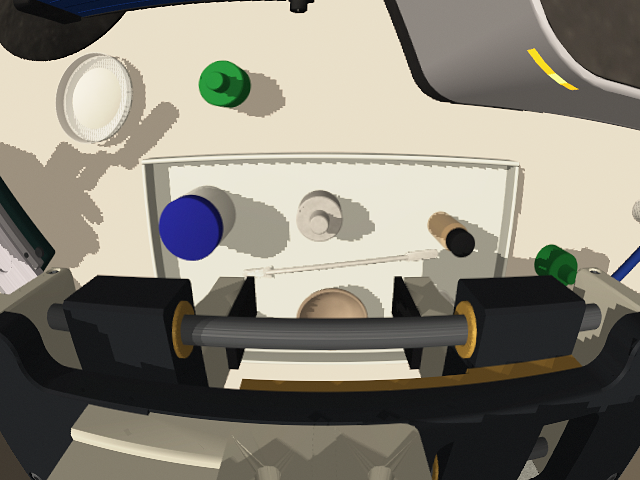

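The wrist picture shows the die at (319,216), with the jar (191,228) and amber vial (452,238) well clear of the fingers. I'll descend and grasp.

>>> move_arm:
  moves: [6.5, 0.55, -0.4, 2.4, 0, 0, 0, 6.5, 0, 0, 3.5, 0, 0, 0, 6.5, 0, 0, 3.5, 0, 0, 0, 6.5, 0, 0, 3.0, 0, 0, 0, 6.5, 0, 0, 2.0, 0, 0, 0, 6.5, 0, 0, 0, 0, 0, 0, 2.5, 0, 0, 0, 0, 0, 0, 2.5, 0, 0, 0, 0, 0, 0]

```text
clock: 2.85
tool_pos: [0.5718, -0.1634, 0.0275]
orientation: [180.0, -0.1, 0.0]
force: [1.4, -0.3, 0.8]
opening: 0.0538
gripper_force: 0.0
```

>>> move_arm:
  moves: [2.5, 0, 0, 0, 0, 0, 0, 2.5, 0, 0, 0, 0, 0, 0, 2.5, 0, 0, 0, 0, 0, 0, 2.5, 0, 0, 0, 0, 0, 0]

```text
clock: 3.25
tool_pos: [0.5716, -0.164, 0.0273]
orientation: [180.0, -0.1, -0.0]
force: [-1.5, -0.7, 7.1]
opening: 0.0357
gripper_force: 30.0
```

Gripped (35.7 mm opening). Next: lift and carry to above the nest, with the yaw reversed so the camera stays on the press's front side.

```bash
python3 - <<'E'
from h import *
print(ctrl.get_obs()["joint_pos"])
plan([.531,.196,.175],down(-139),19,2.5,start=([.5716,-.164,.157],down(0)))
E
```

```text
[ 2.82553195e+00  2.50004203e+01 -2.34183052e+01  3.68275260e-02
 -4.14613973e+01  8.71266617e+01]
2.5,-0.21,-1.89,-0.09,0.0,-0.0,0.1277,
2.5,-0.45,-1.85,-0.09,0.0,-0.0,0.1277,
2.5,-0.69,-1.78,-0.09,0.0,-0.0,0.1277,
2.5,-0.91,-1.68,-0.09,0.0,-0.0,0.1277,
2.5,-1.11,-1.55,-0.09,0.0,-0.0,0.1277,
2.5,-1.3,-1.39,-0.09,0.0,-0.0,0.1277,
2.5,-1.47,-1.22,-0.09,0.0,-0.0,0.1277,
2.5,-1.61,-1.02,-0.09,0.0,-0.0,0.1277
--
2.5,-1.73,-0.81,-0.09,0.0,-0.0,0.1277,
2.5,-1.82,-0.58,-0.09,0.0,-0.0,0.1277,
2.5,-1.88,-0.34,-0.09,0.0,-0.0,0.1277,
2.5,-1.9,-0.1,-0.09,0.0,-0.0,0.1277,
2.5,-1.9,0.14,-0.09,0.0,-0.0,0.1277,
2.5,-1.87,0.38,-0.09,0.0,-0.0,0.1277,
2.5,-1.8,0.62,-0.09,0.0,-0.0,0.1277,
2.5,-1.71,0.84,-0.09,0.0,-0.0,0.1277
--
2.5,-1.59,1.05,-0.09,0.0,-0.0,0.1277,
2.5,-1.44,1.25,-0.09,0.0,-0.0,0.1277,
2.5,-1.27,1.42,-0.09,0.0,-0.0,0.1277,
```

>>> move_arm:
  moves: [2.5, 0, 0, -1.5, 0, 0, 0, 2.5, 0, 0, -3.5, 0, 0, 0, 2.5, 0, 0, -4, 0, 0, 0, 2.5, 0, 0, -4, 0, 0, 0, 2.5, 0, 0, 0, 0, 0, 0]

```text
clock: 3.75
tool_pos: [0.5739, -0.1641, 0.1622]
orientation: [180.0, -0.6, 0.0]
force: [0.4, 0.4, -2.5]
opening: 0.0353
gripper_force: 30.0
```

>>> move_arm:
  moves: [2.5, -0.21, -1.89, -0.09, 0, 0, 0.1277, 2.5, -0.45, -1.85, -0.09, 0, 0, 0.1277, 2.5, -0.69, -1.78, -0.09, 0, 0, 0.1277, 2.5, -0.91, -1.68, -0.09, 0, 0, 0.1277, 2.5, -1.11, -1.55, -0.09, 0, 0, 0.1277, 2.5, -1.3, -1.39, -0.09, 0, 0, 0.1277, 2.5, -1.47, -1.22, -0.09, 0, 0, 0.1277, 2.5, -1.61, -1.02, -0.09, 0, 0, 0.1277]

```text
clock: 4.55
tool_pos: [0.5529, -0.0114, 0.1624]
orientation: [179.9, 0.1, -58.9]
force: [-0.6, 0.8, -1.8]
opening: 0.035
gripper_force: 30.0
```

>>> move_arm:
  moves: [2.5, -1.73, -0.81, -0.09, 0, 0, 0.1277, 2.5, -1.82, -0.58, -0.09, 0, 0, 0.1277, 2.5, -1.88, -0.34, -0.09, 0, 0, 0.1277, 2.5, -1.9, -0.1, -0.09, 0, 0, 0.1277, 2.5, -1.9, 0.14, -0.09, 0, 0, 0.1277, 2.5, -1.87, 0.38, -0.09, 0, 0, 0.1277, 2.5, -1.8, 0.62, -0.09, 0, 0, 0.1277, 2.5, -1.71, 0.84, -0.09, 0, 0, 0.1277]

```text
clock: 5.35
tool_pos: [0.5358, 0.14, 0.1696]
orientation: [179.9, -0.0, -117.4]
force: [0.4, 0.2, -1.9]
opening: 0.0356
gripper_force: 30.0
```

>>> move_arm:
  moves: [2.5, -1.59, 1.05, -0.09, 0, 0, 0.1277, 2.5, -1.44, 1.25, -0.09, 0, 0, 0.1277, 2.5, -1.27, 1.42, -0.09, 0, 0, 0.1277, 2.5, 0, 0, 0, 0, 0, 0, 2.5, 0, 0, 0, 0, 0, 0]

```text
clock: 5.85
tool_pos: [0.5296, 0.1962, 0.1723]
orientation: [180.0, -0.1, -138.9]
force: [-0.3, -0.6, -2.4]
opening: 0.0353
gripper_force: 30.0
```

```bash
python3 - <<'E'
from h import *
o=ctrl.get_obs(); print(o["tool_pos"],o["orientation"],o["joint_pos"],o["clock"])
p,d,P=cloud("wrist"); save("w2",p); np.savez("pics/w2",p=p,P=P)
E
```

```text
[0.52960527 0.19622941 0.17234205] [ 1.79974318e+02 -6.94699869e-02 -1.38907799e+02] [ 4.01657921e+01  1.31151285e+01 -1.83867136e+01 -2.87781581e-02
 -5.85680372e+01 -8.90585841e+01] 5.85
```

View pics/w2.png

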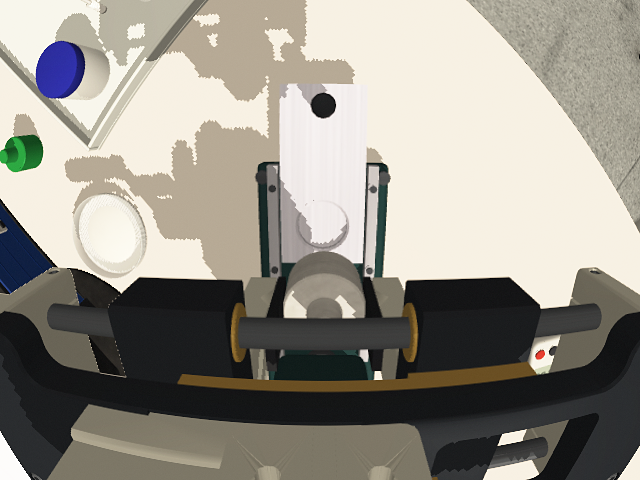

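The picture shows the nest ring at (323,222) on the slide, the knob at (323,105), and the held die at about (324,290), with the stub at (324,310).

```bash
python3 - <<'E'
from h import *
z=np.load("pics/w2.npz"); P=z["P"]; p=z["p"].astype(int)
T=np.array([.5296,.1962]); yaw=np.radians(41.1); ex=np.array([np.cos(yaw),np.sin(yaw)]); ey=np.array([-ex[1],ex[0]])
S=P[115:200,285:362].reshape(-1,3); S=S[(S[:,2]>.024)&(S[:,2]<.036)]
A=np.c_[S[:,:2],np.ones(len(S))]; c=np.linalg.lstsq(A,S[:,2],rcond=None)[0]; print("plane",c,"z at nest",c@[.53,.195,1])
Q=P[192:262,290:358]; h=Q[...,2]-(Q[...,0]*c[0]+Q[...,1]*c[1]+c[2])
m=(h<-.003)&(h>-.009); q=Q[m]; ctr,r=cv2.minEnclosingCircle((q[:,:2]*1000).astype(np.float32)); print("nest enclosing",ctr,r,len(q),"mean",q.mean(0))
rr=np.argwhere(m); print("rows",rr.min(0)+[192,290],rr.max(0)+[192,290])
# slide edges: bright pts top, y in press frame
d=S[:,:2]-T; y=d@ey; x=d@ex; print("slide y edges",np.percentile(y,[0.5,99.5]), "x",x.min())
A2=[]
for lo in np.arange(x.min()+.005,x.max()-.005,.006):
    s=y[(abs(x-lo)<.003)]; A2.append((lo,(s.min()+s.max())/2))
A2=np.array(A2); k=np.polyfit(A2[:,0],A2[:,1],1); print("yaw corr deg",np.degrees(np.arctan(k[0])),"y mid",k)
K=P[85:125,305:342].reshape(-1,3); K=K[(K[:,2]>.058)&(K[:,2]<.07)]; print("knob",K.mean(0),(K.min(0)+K.max(0))/2,len(K))
# held die
D=P[245:325,275:372].reshape(-1,3); 
for zl,zh in((.17,.189),(.19,.21)):
    s=D[(D[:,2]>zl)&(D[:,2]<zh)]; e=s[:,:2]-T
    if len(s): print("die",zl,len(s),s.mean(0),"y",(e@ey).min(),(e@ey).max(),"x(press)",(e@ex).min(),(e@ex).max(),"z",np.percentile(s[:,2],[5,50,95]))
E
```

```text
plane [-0.00153302 -0.00041153  0.03092087] z at nest 0.030028122243824926
nest enclosing (532.2460327148438, 196.4705352783203) 20.758460998535156 1761 mean [0.53257946 0.19727842 0.02405994]
rows [202 297] [247 346]
slide y edges [-0.03032524  0.02963122] x -0.08682261919922697
yaw corr deg -0.024066883623543145 y mid [-0.00042005 -0.00035633]
knob [0.46044036 0.13525586 0.06406635] [0.46034622 0.1351577  0.06293845] 504
die 0.17 3772 [0.52379665 0.19126084 0.17925823] y -0.021399421502133538 0.021311299945982187 x(press) -0.017406943608110778 0.004358333334940268 z [0.17226224 0.17941111 0.18599883]
die 0.19 307 [0.52597341 0.19066768 0.19366861] y -0.019063825833884916 0.019075959062256426 x(press) -0.009841401842698978 -0.002494848348923004 z [0.19033135 0.19319923 0.19927937]
```

>>> move_arm:
  moves: [2.5, -0.22, -0.06, 3, 0, 0, 0, 2.5, 0, 0, 3.5, 0, 0, 0, 2.5, 0, 0, 3, 0, 0, 0, 2.5, 0, 0, 1.5, 0, 0, 0, 2.5, 0, 0, 0.6, 0, 0, 0, 2.5, 0, 0, 0, 0, 0, 0, 2.5, 0, 0, 0, 0, 0, 0]

```text
clock: 6.6
tool_pos: [0.5329, 0.1973, 0.0579]
orientation: [-180.0, 0.1, -139.0]
force: [0.9, 0.2, -2.1]
opening: 0.0353
gripper_force: 30.0
```

```bash
python3 - <<'E'
from h import *
o=ctrl.get_obs(); t=o["tool_pos"]; print(t,o["orientation"],o["force"])
p,d,P=cloud("wrist"); np.savez("pics/w3",p=p,P=P); save("w3",p)
T=t[:2]; yaw=np.radians(41.1); ex=np.array([np.cos(yaw),np.sin(yaw)]); ey=np.array([-ex[1],ex[0]])
print("nest est rel TCP",[(np.array([.5322,.1970])-T)@ex,(np.array([.5322,.1970])-T)@ey])
cv2.imwrite("pics/w3c.png",cv2.resize(p[100:340,200:450,::-1],(625,600)))
E
```

```text
[0.53294465 0.19727439 0.05793578] [-1.79985105e+02  6.97085931e-02 -1.39031730e+02] [ 0.86255365  0.22646593 -2.12468558]
nest est rel TCP [np.float64(-0.0007415141265898781), np.float64(0.0002827437505163615)]
```

View pics/w3c.png

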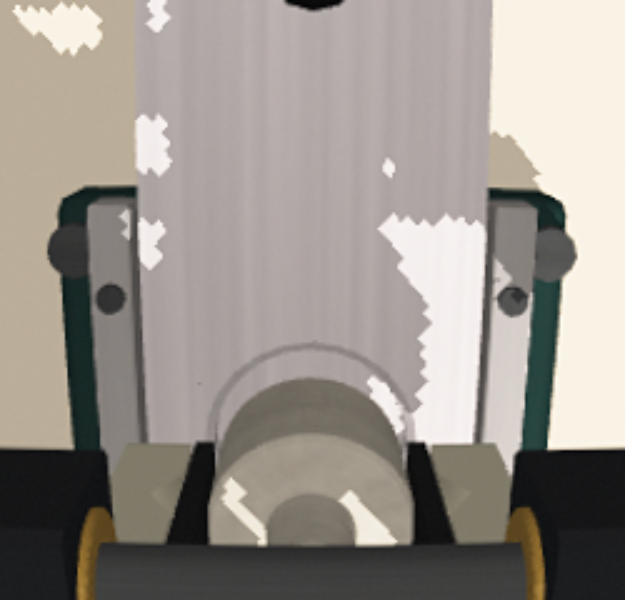

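The die is centred over the nest ring (centre about column 313 for both) and still roughly 10 mm above the floor. Lowering gently.

>>> move_arm:
  moves: [2.5, 0, 0, 0.5, 0, 0, 0, 2.5, 0, 0, 0.3, 0, 0, 0, 2.5, 0, 0, 0.2, 0, 0, 0, 2.5, 0, 0, 0, 0, 0, 0]

```text
clock: 7.05
tool_pos: [0.5329, 0.1977, 0.0478]
orientation: [-180.0, 0.1, -139.0]
force: [-1.6, -1.1, 4.0]
opening: 0.0351
gripper_force: 30.0
```

>>> move_arm:
  moves: [2.5, 0, 0, 0.1, 0, 0, 0, 2.5, 0, 0, 0, 0, 0, 0]

```text
clock: 7.25
tool_pos: [0.5335, 0.1982, 0.0477]
orientation: [-180.0, 0.2, -139.0]
force: [-1.7, 0.3, 10.2]
opening: 0.0351
gripper_force: 30.0
```

>>> move_arm:
  moves: [4.5, 0, 0, 0, 0, 0, 0, 4.5, 0, 0, 0, 0, 0, 0, 5.0, 0, 0, 0, 0, 0, 0]

```text
clock: 7.55
tool_pos: [0.5322, 0.1971, 0.0459]
orientation: [180.0, -0.0, -139.1]
force: [-0.4, 0.4, -0.0]
opening: 0.0475
gripper_force: 0.0
```

```bash
python3 - <<'E'
from h import *
o=ctrl.get_obs(); t=o["tool_pos"]; print(t,o["orientation"],o["force"],o["opening"])
p,d,P=cloud("wrist"); np.savez("pics/w4",p=p,P=P); save("w4",p)
cv2.imwrite("pics/w4c.png",cv2.resize(p[140:340,220:430,::-1],(630,600)))
D=P[245:340,275:372].reshape(-1,3); r=np.hypot(D[:,0]-.5325,D[:,1]-.197); s=D[(r<.016)&(D[:,2]>.04)]
print(np.histogram(s[:,2],np.arange(.04,.084,.002)))
b=s[(s[:,2]>.054)&(s[:,2]<.063)]; A=np.c_[b[:,:2],np.ones(len(b))]; print(np.linalg.lstsq(A,b[:,2],rcond=None)[0],b.mean(0))
E
```

```text
[0.53217497 0.19714618 0.0459024 ] [ 1.79995787e+02 -1.21807523e-02 -1.39050970e+02] [-0.38509706  0.38217551 -0.0078061 ] 0.04750837082628256
(array([  63,   71,   77,   82,   93,   88,  179, 1846,  161,   91,   65,
         60,   53,   16,    0,    0,    0,    0,    0,    0,    0]), array([0.04 , 0.042, 0.044, 0.046, 0.048, 0.05 , 0.052, 0.054, 0.056,
       0.058, 0.06 , 0.062, 0.064, 0.066, 0.068, 0.07 , 0.072, 0.074,
       0.076, 0.078, 0.08 , 0.082]))
[0.05274721 0.05633325 0.01685484] [0.5279165  0.19295685 0.05557085]
```

View pics/w4c.png

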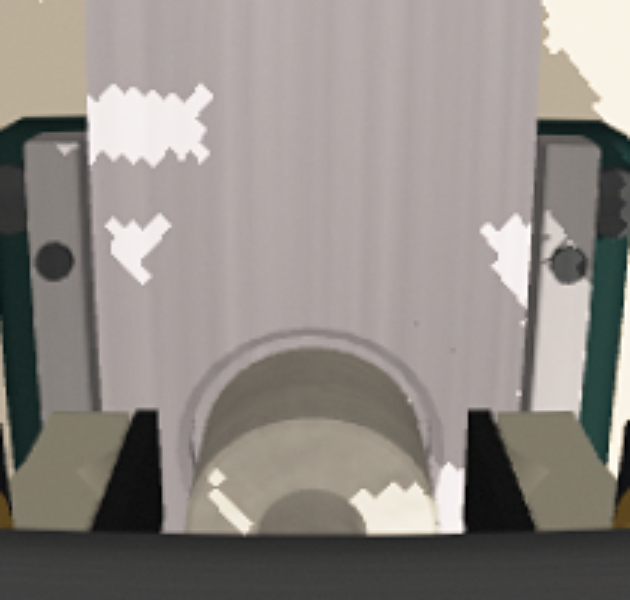

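The die is seated in the nest ring and released; the fingers are clear on both sides. Next: up, over to the knob, and pinch it.

>>> move_arm:
  moves: [5.0, 0, 0, -2, 0, 0, 0, 5.0, 0, 0, -3, 0, 0, 0, 5.0, 0, 0, -2.5, 0, 0, 0, 5.0, 3.1, 0, 0, 0, 0, 0, 5.0, 3.2, 0, 0, 0, 0, 0, 5.0, 3.2, 0, 0, 0, 0, 0, 5.0, 0, 0, 0, 0, 0, 0]

```text
clock: 8.3
tool_pos: [0.4574, 0.1324, 0.1208]
orientation: [179.9, -0.1, -139.1]
force: [0.1, -0.0, -0.4]
opening: 0.05
gripper_force: 0.0
```

```bash
python3 - <<'E'
from h import *
o=ctrl.get_obs(); t=o["tool_pos"]; print(t,o["orientation"],o["force"],o["opening"])
p,d,P=cloud("wrist"); np.savez("pics/w5",p=p,P=P); save("w5",p)
m=(P[...,2]>.058)&(P[...,2]<.07)&(np.hypot(P[...,0]-.46,P[...,1]-.135)<.02); K=P[m]
print("knob",len(K)); 
if len(K):
    c=(K.min(0)+K.max(0))/2; print(c,R.from_euler("xyz",o["orientation"],degrees=True).inv().apply(c-t)*100)
E
```

```text
[0.45736665 0.13244974 0.12082813] [ 1.79947189e+02 -9.96465879e-02 -1.39121103e+02] [ 0.09976278 -0.032354   -0.38209878] 0.04998255731301687
knob 690
[0.46105575 0.13603446 0.06215307] [-0.52374029  0.02419334  5.86662878]
```

>>> move_arm:
  moves: [5.0, -0.5, 0, 2, 0, 0, 0, 5.0, 0, 0, 3, 0, 0, 0, 5.0, 0, 0, 2.3, 0, 0, 0, 5.0, 0, 0, 0, 0, 0, 0, 1.0, 0, 0, 0, 0, 0, 0, 1.0, 0, 0, 0, 0, 0, 0, 1.0, 0, 0, 0, 0, 0, 0, 1.0, 0, 0, 0, 0, 0, 0]

```text
clock: 9.15
tool_pos: [0.4649, 0.1386, 0.049]
orientation: [-180.0, 0.1, -139.0]
force: [0.2, 0.0, 0.0]
opening: 0.0238
gripper_force: 0.0
```

>>> move_arm:
  moves: [1.6, 0.35, 0, 0, 0, 0, 0, 1.0, 0, 0, 0, 0, 0, 0, 1.0, 0, 0, 0, 0, 0, 0]

```text
clock: 9.45
tool_pos: [0.4617, 0.1361, 0.0487]
orientation: [180.0, 0.0, -139.0]
force: [-3.8, 1.7, 7.5]
opening: 0.0168
gripper_force: 30.0
```

>>> move_arm:
  moves: [1.0, -0.7, 0, 0, 0, 0, 0, 1.0, -1.4, 0, 0, 0, 0, 0, 1.0, -1.5, 0, 0, 0, 0, 0, 1.0, -1.5, 0, 0, 0, 0, 0, 1.0, -1.5, 0, 0, 0, 0, 0, 1.0, -1.5, 0, 0, 0, 0, 0, 1.0, -1.0, 0, 0, 0, 0, 0, 1.0, -0.4, 0, 0, 0, 0, 0]

```text
clock: 10.25
tool_pos: [0.5345, 0.1985, 0.0487]
orientation: [-180.0, 0.0, -139.0]
force: [-0.6, -2.0, 8.2]
opening: 0.017
gripper_force: 30.0
```

>>> move_arm:
  moves: [1.0, -0.3, 0, 0, 0, 0, 0, 1.0, 0, 0, 0, 0, 0, 0]

```text
clock: 10.45
tool_pos: [0.5364, 0.2002, 0.0487]
orientation: [-180.0, 0.0, -139.0]
force: [0.9, -0.8, 4.7]
opening: 0.017
gripper_force: 30.0
```

>>> move_arm:
  moves: [1.0, -0.2, 0, 0, 0, 0, 0, 1.0, -0.2, 0, 0, 0, 0, 0, 1.0, 0, 0, 0, 0, 0, 0]

```text
clock: 10.75
tool_pos: [0.5364, 0.2002, 0.0486]
orientation: [-180.0, -0.3, -139.1]
force: [-9.2, -7.3, 16.0]
opening: 0.0172
gripper_force: 30.0
```

>>> move_arm:
  moves: [1.0, -0.2, 0, 0, 0, 0, 0, 1.0, -0.1, 0, 0, 0, 0, 0, 1.0, 0, 0, 0, 0, 0, 0]

```text
clock: 11.05
tool_pos: [0.5365, 0.2002, 0.0485]
orientation: [180.0, -0.6, -139.1]
force: [-16.2, -12.2, 24.9]
opening: 0.0172
gripper_force: 30.0
```

The slide stopped dead against its end: about 20 N with no further motion. I'll relax the push, release, and rise clear of the press.

>>> move_arm:
  moves: [1.0, 0.4, 0, 0, 0, 0, 0, 1.0, 0, 0, 0, 0, 0, 0, 4.0, 0, 0, 0, 0, 0, 0, 4.0, 0, 0, 0, 0, 0, 0, 4.0, 0, 0, -1.5, 0, 0, 0, 4.0, 0, 0, -3, 0, 0, 0, 4.0, 0, 0, -4, 0, 0, 0, 4.0, 0, 0, -4, 0, 0, 0]

```text
clock: 11.85
tool_pos: [0.5377, 0.202, 0.1739]
orientation: [180.0, -0.1, -139.0]
force: [1.1, 1.2, 0.2]
opening: 0.0402
gripper_force: 0.0
```

>>> move_arm:
  moves: [5.0, 0, 0, -4.5, 0, 0, 0, 5.0, 0, 0, -4.5, 0, 0, 0, 5.0, 0, 0, -4.5, 0, 0, 0, 5.0, 0, 0, -4.5, 0, 0, 0, 5.0, 0, 0, 0, 0, 0, 0]

```text
clock: 12.35
tool_pos: [0.5403, 0.2029, 0.3603]
orientation: [-179.8, 0.6, -139.0]
force: [0.7, 0.1, -0.5]
opening: 0.05
gripper_force: 0.0
```

```bash
python3 - <<'E'
from h import *
o=ctrl.get_obs(); t=o["tool_pos"]; print(t,o["orientation"],o["force"],o["opening"],o["joint_pos"])
p,d,P=cloud("wrist"); np.savez("pics/w6",p=p,P=P); save("w6",p)
m=(P[...,2]>.056)&(P[...,2]<.07)&(np.hypot(P[...,0]-.536,P[...,1]-.2)<.03); K=P[m]; print("knob",len(K))
if len(K): print((K.min(0)+K.max(0))/2)
yaw=np.radians(41.1); ex=np.array([np.cos(yaw),np.sin(yaw)]); ey=np.array([-ex[1],ex[0]]); ram=np.array([.6072,.2613])
for n in("top","scene"):
    Q=np.load(f"pics/{n}.npz")["P"].reshape(-1,3); Q=Q[(Q[:,2]>.27)&(Q[:,0]>.65)&(Q[:,1]<.6)&(Q[:,1]>-.2)]
    e=Q[:,:2]-ram; x=e@ex; y=e@ey
    for y0 in np.arange(-.35,.11,.05):
        s=abs(y-y0)<.025
        if s.any(): i=np.argmin(np.where(s,x,9)); print(n,"y",round(y0,2),"min x",round(x[i],3),"z",round(Q[i,2],3),np.round(Q[i],3))
E
```

```text
[0.54029881 0.20293243 0.36025266] [-179.84904827    0.61182552 -139.02428724] [ 0.6894678   0.09268721 -0.52970597] 0.050046332225664396 [ 40.09171753   7.73705037  -0.33855354   0.14313775 -81.31034133
 -89.13767811]
knob 171
[0.53501497 0.19932376 0.06127828]
top y -0.35 min x -0.064 z 0.27 [ 0.805 -0.063  0.27 ]
top y -0.3 min x 0.013 z 0.273 [0.829 0.027 0.273]
top y -0.25 min x 0.084 z 0.27 [0.851 0.109 0.27 ]
top y -0.2 min x 0.158 z 0.27 [0.874 0.197 0.27 ]
top y -0.15 min x 0.055 z 0.275 [0.733 0.2   0.275]
top y -0.1 min x 0.053 z 0.271 [0.713 0.22  0.271]
top y -0.05 min x 0.056 z 0.271 [0.698 0.243 0.271]
scene y -0.35 min x -0.062 z 0.273 [ 0.807 -0.062  0.273]
scene y -0.3 min x 0.015 z 0.279 [0.832 0.026 0.279]
scene y -0.25 min x 0.088 z 0.272 [0.854 0.114 0.272]
scene y -0.2 min x 0.159 z 0.271 [0.875 0.197 0.271]
scene y -0.15 min x 0.053 z 0.272 [0.738 0.192 0.272]
scene y -0.1 min x 0.054 z 0.271 [0.7   0.238 0.271]
scene y -0.05 min x 0.056 z 0.271 [0.699 0.242 0.271]
```

```bash
python3 - <<'E'
from h import *
plan([.728,.216,.36],down(-49),12,5.0)
Q=np.load("pics/top.npz")["P"].reshape(-1,3); Q=Q[(Q[:,0]>.78)&(Q[:,1]<.33)&(Q[:,1]>.05)]
for z0 in np.arange(.28,.42,.02):
    s=Q[abs(Q[:,2]-z0)<.01]
    for a in(.1,.2,.3):
        q=s[abs(s[:,1]-a)<.03]; print(round(z0,2),a,len(q) and round(q[:,0].min(),3),end=" | ")
E
```

```text
5.0,-1.26,-0.95,-0.02,-0.0005,0.0004,-0.131,
5.0,-1.13,-1.11,-0.02,-0.0005,0.0004,-0.131,
5.0,-0.97,-1.24,-0.02,-0.0005,0.0004,-0.131,
5.0,-0.8,-1.36,-0.02,-0.0005,0.0004,-0.131,
5.0,-0.62,-1.45,-0.02,-0.0005,0.0004,-0.131,
5.0,-0.42,-1.52,-0.02,-0.0005,0.0004,-0.131,
5.0,-0.22,-1.56,-0.03,-0.0005,0.0004,-0.131,
5.0,-0.01,-1.58,-0.03,-0.0005,0.0004,-0.131
--
5.0,0.19,-1.57,-0.03,-0.0005,0.0004,-0.131,
5.0,0.4,-1.53,-0.03,-0.0005,0.0004,-0.131,
5.0,0.59,-1.46,-0.03,-0.0005,0.0004,-0.131,
5.0,0.78,-1.37,-0.03,-0.0005,0.0004,-0.131,
0.28 0.1 0.84 | 0.28 0.2 0.867 | 0.28 0.3 0.894 | 0.3 0.1 0.85 | 0.3 0.2 0.874 | 0.3 0.3 0.899 | 0.32 0.1 0.855 | 0.32 0.2 0.881 | 0.32 0.3 0.907 | 0.34 0.1 0.862 | 0.34 0.2 0.886 | 0.34 0.3 0.914 | 0.36 0.1 0.87 | 0.36 0.2 0.896 | 0.36 0.3 0.921 | 0.38 0.1 0.877 | 0.38 0.2 0.903 | 0.38 0.3 0.93 | 0.4 0.1 0.881 | 0.4 0.2 0.905 | 0.4 0.3 0.932 |
```

The monitor leans back and leaves plenty of room. Moving to above the handle.

>>> move_arm:
  moves: [5.0, -1.26, -0.95, 0, 0, 0, -0.131, 5.0, -1.13, -1.11, 0, 0, 0, -0.131, 5.0, -0.97, -1.24, 0, 0, 0, -0.131, 5.0, -0.8, -1.36, 0, 0, 0, -0.131, 5.0, -0.62, -1.45, 0, 0, 0, -0.131, 5.0, -0.42, -1.52, 0, 0, 0, -0.131, 5.0, -0.22, -1.56, 0, 0, 0, -0.131, 5.0, -0.01, -1.58, 0, 0, 0, -0.131]

```text
clock: 13.2
tool_pos: [0.6643, 0.2109, 0.3512]
orientation: [179.9, -0.0, -78.7]
force: [-0.1, -0.2, -0.2]
opening: 0.0504
gripper_force: 0.0
```

>>> move_arm:
  moves: [5.0, 0.19, -1.57, 0, 0, 0, -0.131, 5.0, 0.4, -1.53, 0, 0, 0, -0.131, 5.0, 0.59, -1.46, 0, 0, 0, -0.131, 5.0, 0.78, -1.37, 0, 0, 0, -0.131, 5.0, 0, 0, 0, 0, 0, 0, 5.0, 0, 0, 0, 0, 0, 0]

```text
clock: 13.8
tool_pos: [0.7267, 0.2152, 0.3509]
orientation: [179.8, 0.0, -49.1]
force: [0.1, -0.2, 0.1]
opening: 0.05
gripper_force: 0.0
```

```bash
python3 - <<'E'
from h import *
o=ctrl.get_obs(); t=o["tool_pos"]; print(t,o["orientation"],o["force"],o["opening"],o["joint_pos"])
p,d,P=cloud("wrist"); np.savez("pics/w7",p=p,P=P); save("w7",p)
m=(P[...,2]>.24)&(P[...,2]<.285)&(np.hypot(P[...,0]-.728,P[...,1]-.216)<.06)&(p.max(-1)<70); K=P[m]; print("handle",len(K))
v,u=np.nonzero(m); print(u.min(),u.max(),v.min(),v.max(),np.bincount(v).argmax())
yaw=np.radians(41.1); ex=np.array([np.cos(yaw),np.sin(yaw)]); ey=np.array([-ex[1],ex[0]]); ram=np.array([.6072,.2613])
e=K[:,:2]-ram; print("press x pct",np.percentile(e@ex,[1,50,99]),"y",np.percentile(e@ey,[1,50,99]),"z",np.percentile(K[:,2],[1,50,99]))
E
```

```text
[0.72674666 0.21518448 0.35091041] [ 1.79841060e+02  4.83888951e-02 -4.91247313e+01] [ 0.13728906 -0.16651407  0.07223568] 0.050006973218148947 [ 3.11415660e+01  2.67741974e+01  2.49346096e+01 -2.08292467e-02
 -8.83252450e+01  9.73440853e+00]
handle 2737
305 335 194 301 226
press x pct [0.05291876 0.06216441 0.07222536] y [-0.14444178 -0.11425988 -0.07473146] z [0.26159079 0.26990099 0.2727002 ]
```

View pics/w7.png

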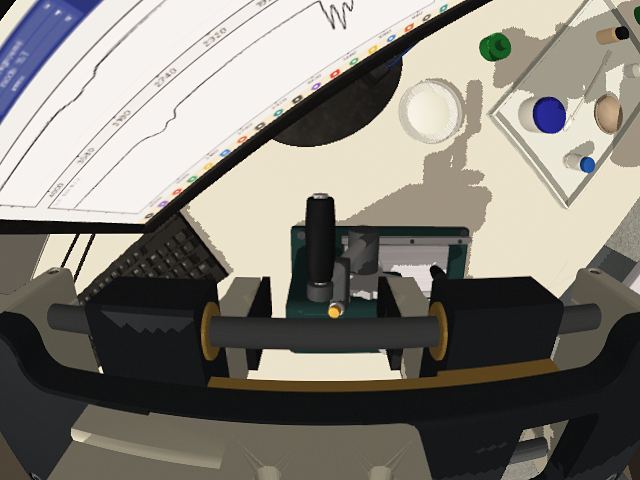

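The picture shows the black grip between the open fingers (columns 305-335, rows 194-290), and the lever is still at rest. Descending and pinching it.

>>> move_arm:
  moves: [5.0, 0.17, -0.28, 2, 0, 0, 0, 5.0, 0, 0, 3, 0, 0, 0, 5.0, 0, 0, 3, 0, 0, 0, 5.0, 0, 0, 2, 0, 0, 0, 5.0, 0, 0, 0, 0, 0, 0, 5.0, 0, 0, 0, 0, 0, 0]

```text
clock: 14.45
tool_pos: [0.73, 0.2158, 0.254]
orientation: [-180.0, -0.0, -49.0]
force: [-0.2, 0.3, 0.2]
opening: 0.0498
gripper_force: 0.0
```

>>> move_arm:
  moves: [1.0, 0, 0, 0, 0, 0, 0, 1.0, 0, 0, 0, 0, 0, 0, 1.0, 0, 0, 0, 0, 0, 0, 1.0, 0, 0, 0, 0, 0, 0, 1.0, 0, 0, 0, 0, 0, 0, 1.0, 0, 0, 0, 0, 0, 0]

```text
clock: 15.05
tool_pos: [0.7299, 0.2155, 0.2534]
orientation: [180.0, -0.0, -49.0]
force: [-2.2, -0.4, 1.9]
opening: 0.0185
gripper_force: 30.0
```

```bash
python3 - <<'E'
from h import *
o=ctrl.get_obs(); t=o["tool_pos"]; print(t,o["orientation"],o["force"],o["opening"],o["gripper_force"])
# arc plan from lever 0, tool y = -ex, z down
f=lambda L:np.array([.02-.125*np.sin(L-.35),.145+.125*np.cos(L-.35)])
L=np.arange(0,1.0,.02); D=np.diff(np.array([f(l) for l in L]),axis=0)*100
for l,d in zip(L[1:],D): print(round(l,2),"ty",round(-d[0],2),"tz",round(-d[1],2),"x",round(f(l)[0],4),end=" | ")
E
```

```text
[0.72988032 0.21550598 0.25344802] [ 1.79977194e+02 -3.00631158e-03 -4.89905563e+01] [-2.1704671  -0.42473318  1.88676204] 0.01845782758144473 29.97798678537947
0.02 ty 0.24 tz -0.08 x 0.0605 | 0.04 ty 0.24 tz -0.08 x 0.0581 | 0.06 ty 0.24 tz -0.07 x 0.0557 | 0.08 ty 0.24 tz -0.07 x 0.0533 | 0.1 ty 0.24 tz -0.06 x 0.0509 | 0.12 ty 0.24 tz -0.06 x 0.0485 | 0.14 ty 0.24 tz -0.05 x 0.0461 | 0.16 ty 0.25 tz -0.05 x 0.0436 | 0.18 ty 0.25 tz -0.04 x 0.0411 | 0.2 ty 0.25 tz -0.04 x 0.0387 | 0.22 ty 0.25 tz -0.03 x 0.0362 | 0.24 ty 0.25 tz -0.03 x 0.0337 | 0.26 ty 0.25 tz -0.02 x 0.0312 | 0.28 ty 0.25 tz -0.02 x 0.0287 | 0.3 ty 0.25 tz -0.01 x 0.0262 | 0.32 ty 0.25 tz -0.01 x 0.0237 | 0.34 ty 0.25 tz -0.0 x 0.0212 | 0.36 ty 0.25 tz -0.0 x 0.0188 | 0.38 ty 0.25 tz 0.0 x 0.0163 | 0.4 ty 0.25 tz 0.01 x 0.0138 | 0.42 ty 0.25 tz 0.01 x 0.0113 | 0.44 ty 0.25 tz 0.02 x 0.0088 | 0.46 ty 0.25 tz 0.02 x 0.0063 | 0.48 ty 0.25 tz 0.03 x 0.0038 | 0.5 ty 0.25 tz 0.03 x 0.0013 | 0.52 ty 0.25 tz 0.04 x -0.0011 | 0.54 ty 0.25 tz 0.04 x -0.0036 | 0.56 ty 0.25 tz 0.05 x -0.0061 | 0.58 ty 0.24 tz 0.05 x -0.0085 | 0.6 ty 0.24 tz 0.06 x -0.0109 | 0.62 ty 0.24 tz 0.06 x -0.0133 | 0.64 ty 0.24 tz 0.07 x -0.0157 | 0.66 ty 0.24 tz 0.07 x -0.0181 | 0.68 ty 0.24 tz 0.08 x -0.0205 | 0.7 ty 0.24 tz 0.08 x -0.0229 | 0.72 ty 0.23 tz 0.09 x -0.0252 | 0.74 ty 0.23 tz 0.09 x -0.0275 | 0.76 ty 0.23 tz 0.1 x -0.0298 | 0.78 ty 0.23 tz 0.1 x -0.0321 | 0.8 ty 0.23 tz 0.11 x -0.0344 | 0.82 ty 0.22 tz 0.11 x -0.0366 | 0.84 ty 0.22 tz 0.12 x -0.0388 | 0.86 ty 0.22 tz 0.12 x -0.041 | 0.88 ty 0.22 tz 0.12 x -0.0432 | 0.9 ty 0.21 tz 0.13 x -0.0453 | 0.92 ty 0.21 tz 0.13 x -0.0475 | 0.94 ty 0.21 tz 0.14 x -0.0495 | 0.96 ty 0.21 tz 0.14 x -0.0516 | 0.98 ty 0.2 tz 0.15 x -0.0536 |
```

Handle gripped with the lever at rest. I'll pull slowly along the arc and sample force for clicks. Up to a lever value of about 0.55 is safe for any quadrant setting.

>>> move_arm:
  moves: [1.0, 0, 0.24, -0.08, 0, 0, 0, 1.0, 0, 0.24, -0.08, 0, 0, 0, 1.0, 0, 0.24, -0.07, 0, 0, 0, 1.0, 0, 0.24, -0.07, 0, 0, 0, 1.0, 0, 0.24, -0.06, 0, 0, 0, 1.0, 0, 0.24, -0.06, 0, 0, 0, 1.0, 0, 0.37, -0.08, 0, 0, 0, 1.0, 0, 0, 0, 0, 0, 0]

```text
clock: 15.85
tool_pos: [0.7164, 0.2039, 0.2585]
orientation: [-179.9, -0.0, -49.0]
force: [3.5, 4.3, -0.0]
opening: 0.0185
gripper_force: 30.0
```

>>> move_arm:
  moves: [1.0, 0, 0.31, -0.05, 0, 0, 0, 1.0, 0, 0, 0, 0, 0, 0]

```text
clock: 16.05
tool_pos: [0.7142, 0.2021, 0.2591]
orientation: [-179.9, -0.0, -49.0]
force: [3.1, 4.3, 1.3]
opening: 0.0183
gripper_force: 30.0
```

>>> move_arm:
  moves: [1.0, 0, 0.31, -0.05, 0, 0, 0, 1.0, 0, 0, 0, 0, 0, 0]

```text
clock: 16.25
tool_pos: [0.712, 0.2001, 0.2596]
orientation: [-179.9, -0.0, -49.0]
force: [3.4, 4.8, 2.3]
opening: 0.0184
gripper_force: 30.0
```

>>> move_arm:
  moves: [1.0, 0, 0.31, -0.04, 0, 0, 0, 1.0, 0, 0, 0, 0, 0, 0]

```text
clock: 16.45
tool_pos: [0.7096, 0.1981, 0.26]
orientation: [-179.9, -0.0, -49.0]
force: [3.1, 3.8, 3.5]
opening: 0.0184
gripper_force: 30.0
```

>>> move_arm:
  moves: [1.0, 0, 0.31, -0.03, 0, 0, 0, 1.0, 0, 0, 0, 0, 0, 0]

```text
clock: 16.65
tool_pos: [0.7073, 0.1961, 0.2603]
orientation: [-179.9, -0.0, -49.0]
force: [3.0, 5.2, 2.8]
opening: 0.0187
gripper_force: 30.0
```

>>> move_arm:
  moves: [1.0, 0, 0.31, -0.02, 0, 0, 0, 1.0, 0, 0, 0, 0, 0, 0]

```text
clock: 16.85
tool_pos: [0.705, 0.1941, 0.2606]
orientation: [-179.9, -0.0, -49.0]
force: [2.1, 5.0, 3.1]
opening: 0.0184
gripper_force: 30.0
```

>>> move_arm:
  moves: [1.0, 0, 0.31, -0.02, 0, 0, 0, 1.0, 0, 0, 0, 0, 0, 0]

```text
clock: 17.05
tool_pos: [0.7027, 0.1922, 0.2608]
orientation: [-179.9, -0.0, -49.0]
force: [3.5, 5.7, 3.8]
opening: 0.0184
gripper_force: 30.0
```

>>> move_arm:
  moves: [1.0, 0, 0.31, -0.01, 0, 0, 0, 1.0, 0, 0, 0, 0, 0, 0]

```text
clock: 17.25
tool_pos: [0.7008, 0.1906, 0.261]
orientation: [-179.8, -0.0, -49.0]
force: [3.3, 6.6, 2.7]
opening: 0.0182
gripper_force: 30.0
```

>>> move_arm:
  moves: [1.0, 0, 0.31, 0, 0, 0, 0, 1.0, 0, 0, 0, 0, 0, 0]

```text
clock: 17.45
tool_pos: [0.6994, 0.1894, 0.2611]
orientation: [-179.7, -0.0, -48.9]
force: [7.7, 8.6, 2.0]
opening: 0.0185
gripper_force: 30.0
```

>>> move_arm:
  moves: [1.0, 0, 0.31, 0, 0, 0, 0, 1.0, 0, 0, 0, 0, 0, 0]

```text
clock: 17.65
tool_pos: [0.698, 0.1882, 0.2611]
orientation: [-179.6, -0.1, -48.9]
force: [11.1, 10.9, 1.0]
opening: 0.0185
gripper_force: 30.0
```

>>> move_arm:
  moves: [1.0, 0, 0.31, 0.01, 0, 0, 0, 1.0, 0, 0, 0, 0, 0, 0]

```text
clock: 17.85
tool_pos: [0.6937, 0.1844, 0.261]
orientation: [-179.9, -0.0, -48.9]
force: [2.2, 5.0, 4.2]
opening: 0.0185
gripper_force: 30.0
```

>>> move_arm:
  moves: [1.0, 0, 0.31, 0.02, 0, 0, 0, 1.0, 0, 0, 0, 0, 0, 0]

```text
clock: 18.05
tool_pos: [0.6909, 0.182, 0.2607]
orientation: [-179.9, -0.0, -49.0]
force: [0.0, 5.3, 5.6]
opening: 0.0183
gripper_force: 30.0
```

>>> move_arm:
  moves: [1.0, 0, 0.31, 0.02, 0, 0, 0, 1.0, 0, 0, 0, 0, 0, 0]

```text
clock: 18.25
tool_pos: [0.689, 0.1804, 0.2606]
orientation: [-179.9, -0.0, -49.0]
force: [3.4, 7.4, 2.8]
opening: 0.0182
gripper_force: 30.0
```

>>> move_arm:
  moves: [1.0, 0, 0.31, 0.03, 0, 0, 0, 1.0, 0, 0, 0, 0, 0, 0]

```text
clock: 18.45
tool_pos: [0.6872, 0.1789, 0.2604]
orientation: [-179.8, -0.0, -48.9]
force: [5.5, 7.4, 3.6]
opening: 0.0186
gripper_force: 30.0
```

>>> move_arm:
  moves: [1.0, 0, 0.31, 0.04, 0, 0, 0, 1.0, 0, 0, 0, 0, 0, 0]

```text
clock: 18.65
tool_pos: [0.6854, 0.1774, 0.2601]
orientation: [-179.7, -0.0, -48.9]
force: [6.9, 9.2, 1.8]
opening: 0.0184
gripper_force: 30.0
```

Click one came at a lever value of about 0.35 (force fell from ~15 to ~5 N), so the setting is about +0.05. Continuing through clicks two and three.

>>> move_arm:
  moves: [1.0, 0, 0.31, 0.05, 0, 0, 0, 1.0, 0, 0, 0, 0, 0, 0]

```text
clock: 18.85
tool_pos: [0.684, 0.1762, 0.2599]
orientation: [-179.5, -0.1, -48.9]
force: [10.6, 12.2, 2.7]
opening: 0.0184
gripper_force: 30.0
```

>>> move_arm:
  moves: [1.0, 0, 0.31, 0.05, 0, 0, 0, 1.0, 0, 0, 0, 0, 0, 0]

```text
clock: 19.05
tool_pos: [0.6803, 0.1729, 0.2591]
orientation: [-179.8, -0.0, -48.9]
force: [2.8, 6.6, 5.0]
opening: 0.0185
gripper_force: 30.0
```

>>> move_arm:
  moves: [1.0, 0, 0.31, 0.06, 0, 0, 0, 1.0, 0, 0, 0, 0, 0, 0]

```text
clock: 19.25
tool_pos: [0.6772, 0.1702, 0.2583]
orientation: [-179.9, -0.0, -49.0]
force: [2.2, 6.7, 3.7]
opening: 0.0188
gripper_force: 30.0
```

>>> move_arm:
  moves: [1.0, 0, 0.3, 0.06, 0, 0, 0, 1.0, 0, 0, 0, 0, 0, 0]

```text
clock: 19.45
tool_pos: [0.6753, 0.1687, 0.2577]
orientation: [-179.8, -0.0, -48.9]
force: [4.7, 8.0, 2.3]
opening: 0.0182
gripper_force: 30.0
```

>>> move_arm:
  moves: [1.0, 0, 0.3, 0.07, 0, 0, 0, 1.0, 0, 0, 0, 0, 0, 0]

```text
clock: 19.65
tool_pos: [0.6736, 0.1672, 0.2572]
orientation: [-179.7, -0.0, -48.9]
force: [6.0, 9.0, 2.2]
opening: 0.0183
gripper_force: 30.0
```

>>> move_arm:
  moves: [1.0, 0, 0.3, 0.08, 0, 0, 0, 1.0, 0, 0, 0, 0, 0, 0]

```text
clock: 19.85
tool_pos: [0.672, 0.1658, 0.2567]
orientation: [-179.6, -0.0, -48.9]
force: [7.6, 10.5, 2.5]
opening: 0.0184
gripper_force: 30.0
```

>>> move_arm:
  moves: [1.0, 0, 0.3, 0.08, 0, 0, 0, 1.0, 0, 0, 0, 0, 0, 0]

```text
clock: 20.05
tool_pos: [0.6708, 0.1648, 0.2562]
orientation: [-179.4, -0.1, -48.9]
force: [11.3, 14.2, 2.3]
opening: 0.0185
gripper_force: 30.0
```

>>> move_arm:
  moves: [1.0, 0, 0.3, 0.09, 0, 0, 0, 1.0, 0, 0, 0, 0, 0, 0]

```text
clock: 20.25
tool_pos: [0.6696, 0.1638, 0.2558]
orientation: [-179.3, -0.1, -48.9]
force: [14.0, 16.2, 1.8]
opening: 0.0183
gripper_force: 30.0
```

>>> move_arm:
  moves: [1.0, 0, 0.2, 0.06, 0, 0, 0, 1.0, 0, 0, 0, 0, 0, 0]

```text
clock: 20.45
tool_pos: [0.6655, 0.1603, 0.254]
orientation: [-179.7, -0.0, -48.9]
force: [5.5, 8.1, 2.6]
opening: 0.0185
gripper_force: 30.0
```

>>> move_arm:
  moves: [1.0, 0, 0.3, 0.1, 0, 0, 0, 1.0, 0, 0, 0, 0, 0, 0]

```text
clock: 20.65
tool_pos: [0.6628, 0.1579, 0.2526]
orientation: [-179.8, -0.0, -48.9]
force: [5.0, 8.9, 1.4]
opening: 0.0182
gripper_force: 30.0
```

>>> move_arm:
  moves: [1.0, 0, 0.3, 0.11, 0, 0, 0, 1.0, 0, 0, 0, 0, 0, 0]

```text
clock: 20.85
tool_pos: [0.6609, 0.1563, 0.2517]
orientation: [-179.7, -0.0, -48.9]
force: [7.7, 11.0, 1.6]
opening: 0.0183
gripper_force: 30.0
```

>>> move_arm:
  moves: [1.0, 0, 0.3, 0.12, 0, 0, 0, 1.0, 0, 0, 0, 0, 0, 0]

```text
clock: 21.05
tool_pos: [0.6593, 0.155, 0.2508]
orientation: [-179.6, -0.0, -48.9]
force: [8.6, 11.4, 0.3]
opening: 0.0187
gripper_force: 30.0
```

>>> move_arm:
  moves: [1.0, 0, 0.3, 0.13, 0, 0, 0, 1.0, 0, 0, 0, 0, 0, 0]

```text
clock: 21.25
tool_pos: [0.6582, 0.154, 0.2501]
orientation: [-179.4, -0.1, -48.9]
force: [10.9, 15.3, 1.6]
opening: 0.0181
gripper_force: 29.9
```

>>> move_arm:
  moves: [1.0, 0, 0.3, 0.13, 0, 0, 0, 1.0, 0, 0, 0, 0, 0, 0]

```text
clock: 21.45
tool_pos: [0.6571, 0.153, 0.2495]
orientation: [-179.2, -0.1, -48.9]
force: [13.9, 16.9, 2.9]
opening: 0.0185
gripper_force: 29.9
```

Click three passed (at about 0.65), and the force is rising towards the fourth crest (lever about 0.79). Small steps now.

>>> move_arm:
  moves: [1.0, 0, 0.2, 0.1, 0, 0, 0, 1.0, 0, 0, 0, 0, 0, 0, 1.0, 0, 0, 0, 0, 0, 0]

```text
clock: 21.75
tool_pos: [0.6562, 0.1523, 0.249]
orientation: [-179.1, -0.1, -48.9]
force: [15.1, 18.8, 2.7]
opening: 0.0185
gripper_force: 29.9
```

>>> move_arm:
  moves: [1.0, 0, 0.15, 0.08, 0, 0, 0, 1.0, 0, 0, 0, 0, 0, 0, 1.0, 0, 0, 0, 0, 0, 0]

```text
clock: 22.05
tool_pos: [0.6518, 0.1486, 0.246]
orientation: [-179.7, -0.0, -48.9]
force: [6.1, 10.0, -0.1]
opening: 0.0183
gripper_force: 30.0
```

Click four: force fell from ~24 to ~12 N, and the lever is about 0.80 past the setting. A small advance centres it in the window, then I'll let it settle.

>>> move_arm:
  moves: [1.0, 0, 0.25, 0.14, 0, 0, 0, 1.0, 0, 0, 0, 0, 0, 0, 1.0, 0, 0, 0, 0, 0, 0, 1.0, 0, 0, 0, 0, 0, 0, 1.0, 0, 0, 0, 0, 0, 0]

```text
clock: 22.55
tool_pos: [0.65, 0.147, 0.2447]
orientation: [-179.7, -0.0, -48.9]
force: [7.9, 11.5, 0.4]
opening: 0.0184
gripper_force: 29.9
```

```bash
python3 - <<'E'
from h import *
o=ctrl.get_obs(); t=o["tool_pos"]; y=np.radians(41.1)
s=(np.array([.7299,.2155])-t[:2])@[np.cos(y),np.sin(y)]; L=.35-np.arcsin((.0629-s-.02)/.125)
print(t,o["force"],np.round(o["qvel"],3),"lever",L,"past",L-.05)
p,d,P=cloud("wrist"); save("w8",p); q,_,_=cloud("scene"); cv2.imwrite("pics/f.png",np.vstack([p[150:390,100:580,::-1],cv2.resize(q[170:300,230:350,::-1],(480,360))[:360]]))
E
```

```text
[0.65002287 0.14700239 0.24466935] [ 7.91864854 11.48623943  0.3729581 ] [ 0.018  0.061 -0.032  0.05   0.113  0.054] lever 0.871947072929033 past 0.8219470729290329
```

View pics/f.png

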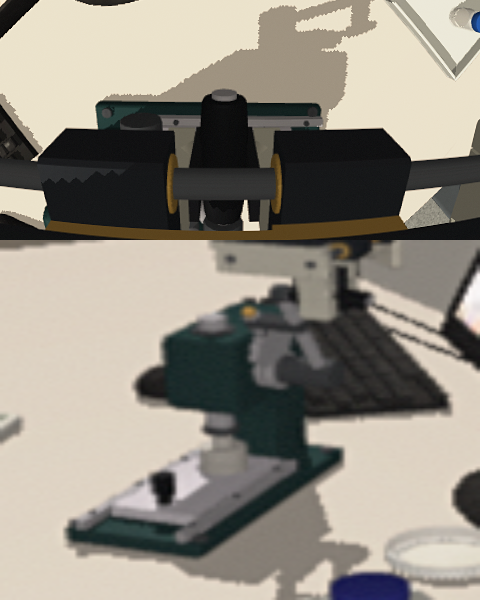

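The upper view shows the handle (225,160) held between the fingers. The lower view shows the die (222,455) standing under the ram pad, with the slide home. The lever is still, about 0.82 past the setting, so I'm handing in.

```bash
python3 -c "
from plant import ctrl; print(ctrl.close_job())"
```

```text
the job is handed in; nothing more can be done
None
```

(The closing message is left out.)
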